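Level the etching press roller with its folding crank

ROBOT

A 7-joint arm with a two-finger parallel gripper is mounted at the origin on a cart in front of the work surface, level with it; the furniture and walls round the work are solid. World frame = base frame: x ahead of the robot, y to its left, z up, the work surface at z = 0. Lengths are in mm, angles in rad, forces in N, time in s.
With the tool pointing down it reaches from about 425 to 825 mm from the base axis. Payload 3.6 kg.
Tool frame: the origin (TCP) lies on the centre line of the jaws, within the pads' length; the fingertips stand 19 mm ahead of it and the grasp point (between the pads) is the TCP (robot.finger_overhang is the distance from the TCP to the fingertips, in mm); z points along the fingers, y is the line along which they close (so a half turn about z gives the same grasp; the last joint's range is limited). The gripper opens to 85 mm and grips with 20 to 120 N. Pads are 22 mm wide; open, the fingers measure 114 mm over their backs; the gripper's body (76 mm by 85 mm) begins 54 mm behind the grasp point. The pads swing forward as they close: fully open they stand 13 mm farther back than shut.
Start: joints at [-1.357, 0.615, -0.013, 1.423, 0.008, 1.103, -0.04], TCP at [154.349, 631.38, 250.297] pointing down, gripper open.
Joint ranges: [-3.12, 3.12], [-0.3, 2.06], [-1.34, 1.32], [0.26, 2.42], [-1.36, 4.5], [0.01, 1.98], [-2.84, 2.84]. Speed limits (rad/s): [2.79, 2.79, 3.14, 3.14, 3.14, 3.14, 3.14].

INTERFACE

Orientations are given as a rotation vector (axis times angle).
In Python, from plant import get_obs, cams, robot, models gives the robot as it stands.
- The arm moves only by the tool move_arm, never from a script. Its argument "deltas" is a list of rows, each a list of 6 numbers: the shift along the tool's x, y, z each as a share of 0.06 m, from -1 to 1, then the turn, a rotation vector about the tool's x, y, z each as a share of 10 degrees, from -1 to 1. A call has 1 to 8 rows; each row shifts and turns the commanded pose from where the row before left it, along the tool's axes as they then stand; what a row does not reach is not made up. A row lasts 1/8 s, in which the tool goes at most 62.5 mm and 10.7 degrees, less where a joint would pass 70% of its speed; a pose out of reach is approached as far as the arm can. A call with a number of a shift or a turn outside -1 to 1 is refused whole. A call with a gripper value outside its range is refused whole. "hand" is the gripper's target within -1 to 1 (fully open at 1, half-way at 0, shut at -1), set as the call begins (left out, the last holds). The fingers move at their own pace and stop on an object; "newtons" is the grip in N (left out, the last holds). Time passes only in rows, so rows that do not move let the fingers close. It gives the time, the measured TCP pose, the force, the opening and the grip force at its end, in the units of the state.
- get_obs(): the state, without advancing time (a new reading comes with each control period).
- cams.camera(name): name is "scene" or "top"; returns the picture (384x512x3 uint8, red, green, blue); there is no depth.
- cams.camera_info(name): a dict with "fx", "fy", "cx", "cy" (pixels), "D" ([k1, k2, p1, p2, k3] as OpenCV has them; the pictures are not rectified), "R" (3x3) and "t" (3): a world point X has camera coordinates R X + t. Camera axes: x right, y down, z forward; pixel columns grow to the right and rows downward; lengths in mm; the calibration is good to about 2 mm. A picture is of the moment at which its call begins. camera_info takes no time and is no camera call.
- robot.sign_off(): hands the job in; it is judged then, once.
Trained networks look in the newest picture that a camera, given by its name, has taken for a name from the list of things; names that differ only in an ending like _2 or _b are one class to them, and where a whole thing is asked for, a point or a joint stands for the part that bears it (a point fixed in the world has none). Each returns a list of dicts, best first, with "score" (0 to 1); they miss things now and then, are a little off and sometimes report something else, mostly with a low value. They report only what shows in the picture. A call takes as long as a camera call.
- models.silhouettes(camera, name): "mask" (384x512 bool, what is visible of it) and "xy" ([column, row] in pixels, amid what is visible of it).
- models.mark_of(camera, name): "xy" ([column, row] in pixels: a listed point, or the origin of a listed thing).
The state is a dict: "clock": time; "q": joint angles; "qvel": joint speeds; "joint_torque": joint torques, N m; "tool_pos": TCP position; "tool_rot": TCP orientation; "ft_force": force on the tool from outside, world axes, zero at the start; "wrist_torque": the same for the moment, N m; "grip_width": finger opening in mm; "grip_force": force on a finger pad.
Only numpy, scipy, OpenCV 4.12 (cv2) and the standard library are available. Lean on these libraries where they do the work, as an engineer would, in place of code of your own. Each camera call takes 0.05 s, during which the arm holds its last target. There are 200 camera calls.

TASK

One end of the etching press's upper roller has been left screwed up, so it would print unevenly. At that end, fold the crank arm right out, up and over, so that its red knob stands up, then wind the crank clockwise until that end of the roller is fully down on the board like the other end. Leave the other crank and the things around the press as they are.

Things in the scene. Friction and masses are not known exactly. Their poses are not given: they have to be found in the camera images.
- press: Small green bench etching press, fixed; origin under its middle on the worktop. Its own x runs along the aluminium bed (340 mm long, top 56 mm high), its y across it, along the roller. On the bed lie a wooden block and a packing board (top 71 mm). The steel upper roller (48 mm across, 190 mm long) hangs in bearings in two upright cheeks at y = +-120 mm.
- cheek_1: Green cheek of roller end 1; origin on the worktop under its screw, axes as the press. 92 mm in x, 28 mm in y, top 146 mm high, brass collar to 152 mm. The cheeks 1 and 2 are alike; either may stand at the left or at the right.
- lift_1 (a joint): Height in m of roller end 1 (its bearing) above where the roller bears on the board: 0 = down on the board; one end was left 8 to 14 mm up, the other is down within 0.4 mm. It follows its pressure screw, 8 mm a turn. Screw, hub and crank rise and sink with it.
- screw_1 (a joint): Angle in rad of the upright pressure screw of end 1: 0 = right down, where it comes to a hard stop; positive = unscrewed, anticlockwise from above. Turning it clockwise from above lowers the end. Friction about 0.12 N m (2 N at the knob); it stays where it is left.
- fold_1 (a joint): Fold angle in rad of the crank arm of end 1: 0 = folded back over the hub with its knob hanging down; it is lifted up and over its pin, half a turn, to 3.14 = folded out level with the knob standing up. Hard stops at both ends; light friction, 0.03 N m, about the weight of the arm.
- axis_1 (a point): Point on the axis of screw 1 at the height of the level arm and of its fold pin (192 mm over the worktop when the end is down). Hub below it: 28 mm across.
- pin_1 (a point): Fold pin of crank 1, 12 mm from the screw axis, level; its two hub lugs are 29 mm over their outsides. Folded, the arm points from the pin back across the axis; folded out, it points straight on, away from the axis. The pin lies crosswise to that line.
- hold_1 (a point): Place to hold the flat steel arm of crank 1, at mid thickness, 48 mm from the pin. The arm is 20 mm wide, 7 mm thick and ends 62 mm from the pin.
- knob_1 (a point): Middle of the red knob of crank 1, 50 mm from the pin along the arm and 21.5 mm off the arm's mid plane (below it folded, above it folded out). Knob 16 to 18 mm across, 30 mm long, spins freely on its pin; folded out it stands 62 mm from the screw axis, its top 36.5 mm over the arm's middle.
- cheek_2: Green cheek of roller end 2; origin on the worktop under its screw, axes as the press. 92 mm in x, 28 mm in y, top 146 mm high, brass collar to 152 mm. The cheeks 1 and 2 are alike; either may stand at the left or at the right.
- lift_2 (a joint): Height in m of roller end 2 (its bearing) above where the roller bears on the board: 0 = down on the board; one end was left 8 to 14 mm up, the other is down within 0.4 mm. It follows its pressure screw, 8 mm a turn. Screw, hub and crank rise and sink with it.
- screw_2 (a joint): Angle in rad of the upright pressure screw of end 2: 0 = right down, where it comes to a hard stop; positive = unscrewed, anticlockwise from above. Turning it clockwise from above lowers the end. Friction about 0.12 N m (2 N at the knob); it stays where it is left.
- fold_2 (a joint): Fold angle in rad of the crank arm of end 2: 0 = folded back over the hub with its knob hanging down; it is lifted up and over its pin, half a turn, to 3.14 = folded out level with the knob standing up. Hard stops at both ends; light friction, 0.03 N m, about the weight of the arm.
- axis_2 (a point): Point on the axis of screw 2 at the height of the level arm and of its fold pin (192 mm over the worktop when the end is down). Hub below it: 28 mm across.
- pin_2 (a point): Fold pin of crank 2, 12 mm from the screw axis, level; its two hub lugs are 29 mm over their outsides. Folded, the arm points from the pin back across the axis; folded out, it points straight on, away from the axis. The pin lies crosswise to that line.
- hold_2 (a point): Place to hold the flat steel arm of crank 2, at mid thickness, 48 mm from the pin. The arm is 20 mm wide, 7 mm thick and ends 62 mm from the pin.
- knob_2 (a point): Middle of the red knob of crank 2, 50 mm from the pin along the arm and 21.5 mm off the arm's mid plane (below it folded, above it folded out). Knob 16 to 18 mm across, 30 mm long, spins freely on its pin; folded out it stands 62 mm from the screw axis, its top 36.5 mm over the arm's middle.
- ink_dabber: Wooden ink dabber, 64 mm across, 83 mm high, loose; origin under its middle.
- ink_tin: Closed ink tin, 71 mm across, 62 mm high, loose; origin under its middle.
- brayer: Hand roller with red handle, 86 x 178 x 34 mm, lying loose; origin under its middle.
- masking_tape: Roll of masking tape, 104 mm across, 25 mm high, lying loose; origin under its middle.

How it is judged:
By the outcome, as a careful person would: the job done as asked, in the order asked, and still so for the second after the job is handed in, with the robot touching nothing.
It also fails if it takes over 67 s, if anything falls off the work surface, if the arm or the gripper's body presses on something with over 40 N, if the wrist force passes 120 N, or if a joint passes its speed limit or range.

## Working session

There is one attempt and no reset: what is moved stays moved. The work goes in short steps, Python scripts to look and compute and a tool call to move; the robot and the scene stay as the last step left them, time stands still between calls to the robot, and variables do not carry over. Pictures are saved under pics/ and viewed, at most 10 in all, crops included, and the job is handed in when it is done.

Besides the shell and the picture viewer there is one more tool, called after ">>>" as name([rows], argument=value, ...), one row to a line, values as JSON. move_arm: Moves the arm, as the interface text tells. Shift numbers are shares of 0.06 m and turn numbers shares of 10 degrees, none past 1 either way. Its arguments: {"type":"object","properties":{"deltas":{"type":"array","items":{"type":"array","items":{"type":"number"}}},"hand":{"type":"number"},"newtons":{"type":"number"}},"required":["deltas"]}

```bash
mkdir -p pics; cat > h.py <<'E'
import numpy as np, cv2
from plant import get_obs, cams, robot, models
def K(n):
    i=cams.camera_info(n); return i,np.array([[i['fx'],0,i['cx']],[0,i['fy'],i['cy']],[0,0,1.]]),np.array(i['D'],float),np.array(i['R']),np.array(i['t'])
def ray(n,xy):
    i,k,D,R,t=K(n); u=cv2.undistortPoints(np.array([[xy]],float),k,D)[0,0]
    return -R.T@t, R.T@np.array([u[0],u[1],1])
def atz(n,xy,z):
    o,d=ray(n,xy); return o+d*(z-o[2])/d[2]
def proj(n,P):
    i,k,D,R,t=K(n); return cv2.projectPoints(np.array(P,float).reshape(-1,1,3),cv2.Rodrigues(R)[0],t,k,D)[0].reshape(-1,2)
def tri(a,b):
    (o1,d1),(o2,d2)=ray('scene',a),ray('top',b)
    s=np.linalg.lstsq(np.c_[d1,-d2],o2-o1,rcond=None)[0]
    p,q=o1+s[0]*d1,o2+s[1]*d2; return (p+q)/2,np.linalg.norm(p-q)
E
python3 - <<'E'
from h import *
np.set_printoptions(precision=1,suppress=True)
a={n:cams.camera(n) for n in('scene','top')}
cv2.imwrite('pics/a.png',cv2.resize(a['scene'][:,:,::-1],(800,600)))
cv2.imwrite('pics/b.png',cv2.resize(a['top'][:,:,::-1],(800,600)))
for n in a:
    print(n,-K(n)[3].T@K(n)[4])
    for m in('press','cheek_1','axis_1','pin_1','hold_1','knob_1','ink_tin','ink_dabber','brayer','masking_tape'):
        print(m,[(np.array(r['xy']),round(r['score'],2)) for r in models.mark_of(n,m)][:4])
print(get_obs())
E
```

```text
scene [  96.  -556.2 1029. ]
press [(array([257.9, 225.5]), 0.68), (array([225.2, 162.6]), 0.35)]
cheek_1 [(array([233.5, 207. ]), 0.97), (array([285.1, 249.7]), 0.55)]
axis_1 [(array([290.4, 209.4]), 0.76), (array([230.6, 167.8]), 0.7), (array([286.9, 203.2]), 0.42)]
pin_1 [(array([232.8, 167.8]), 0.7), (array([296.6, 211.4]), 0.54), (array([284.4, 201.3]), 0.33)]
hold_1 [(array([284.4, 200.3]), 0.75), (array([228.5, 156.9]), 0.52), (array([295.5, 209.7]), 0.43)]
knob_1 [(array([280.4, 204.1]), 0.49), (array([225.8, 164.9]), 0.41), (array([225.9, 160.6]), 0.25)]
ink_tin [(array([198.2, 160.1]), 0.55)]
ink_dabber [(array([364.5, 283.4]), 0.57)]
brayer [(array([309.3, 345.5]), 0.86)]
masking_tape [(array([157.2, 170.3]), 0.75), (array([286.6, 245.2]), 0.51)]
top [ 314.2    5.4 1328.7]
press [(array([307.8, 166.6]), 0.23)]
cheek_1 [(array([237.7, 191.1]), 0.98), (array([295.8, 179.8]), 0.92)]
axis_1 [(array([306.4, 169.5]), 0.62), (array([231.7, 184.9]), 0.44)]
pin_1 [(array([308. , 167.9]), 0.66), (array([232.4, 186.6]), 0.58)]
hold_1 [(array([293.1, 169.5]), 0.63), (array([218.5, 177.4]), 0.5)]
knob_1 [(array([291.9, 172.7]), 0.69), (array([223.7, 181.4]), 0.45)]
ink_tin [(array([171.1, 185. ]), 0.94)]
ink_dabber [(array([358.5, 156. ]), 0.48)]
brayer [(array([375.2, 221.4]), 0.8)]
masking_tape [(array([302.9, 168.3]), 0.69), (array([148.8, 224. ]), 0.58), (array([219.3, 182.4]), 0.28)]
{'clock': 1.1, 'q': array([-1.4,  0.6, -0. ,  1.4,  0. ,  1.1, -0. ]), 'qvel': array([-0., -0., -0.,  0., -0., -0., -0.]), 'joint_torque': array([  0. , -46.9,   0.3, -17.1,   0. ,   0. ,   0. ]), 'tool_pos': array([154.3, 631.4, 250.3]), 'tool_rot': array([-0.4, -3.1,  0. ]), 'ft_force': array([ 0.9, -0. ,  0.5]), 'wrist_torque': array([ 0., -0., -0.]), 'grip_force': 0.0, 'grip_width': 85.41706006609321}
```

```bash
python3 - <<'E'
from h import *
np.set_printoptions(precision=1,suppress=True)
a={n:cams.camera(n) for n in('scene','top')}
cv2.imwrite('pics/c.png',cv2.resize(a['scene'][130:280,170:370,::-1],(800,600),interpolation=cv2.INTER_CUBIC))
cv2.imwrite('pics/d.png',cv2.resize(a['top'][125:245,190:350,::-1],(800,600),interpolation=cv2.INTER_CUBIC))
for s,t in (((290.4,209.4),(306.4,169.5)),((230.6,167.8),(231.7,184.9)),((296.6,211.4),(308,167.9)),((284.4,200.3),(293.1,169.5)),((228.5,156.9),(218.5,177.4)),((232.8,167.8),(232.4,186.6)),((233.5,207),(237.7,191.1)),((285.1,249.7),(295.8,179.8))): print(s,t,tri(s,t))
E
```

```text
(290.4, 209.4) (306.4, 169.5) (array([ 557.9, -127.6,  207.6]), np.float64(5.390095362619154))
(230.6, 167.8) (231.7, 184.9) (array([514.7, 110.2, 202.9]), np.float64(6.686658928942309))
(296.6, 211.4) (308, 167.9) (array([ 569.4, -136.3,  196.2]), np.float64(2.72652466851989))
(284.4, 200.3) (293.1, 169.5) (array([564. , -87.8, 201.7]), np.float64(4.922346578599345))
(228.5, 156.9) (218.5, 177.4) (array([538.6, 153.8, 201.6]), np.float64(4.461687220970202))
(232.8, 167.8) (232.4, 186.6) (array([513.3, 105.2, 206.2]), np.float64(17.235827469273637))
(233.5, 207) (237.7, 191.1) (array([520.6, 108.3,   3.8]), np.float64(4.515139724054799))
(285.1, 249.7) (295.8, 179.8) (array([ 571. , -114.9,  -39.4]), np.float64(5.622143955008435))
```

View pics/a.png

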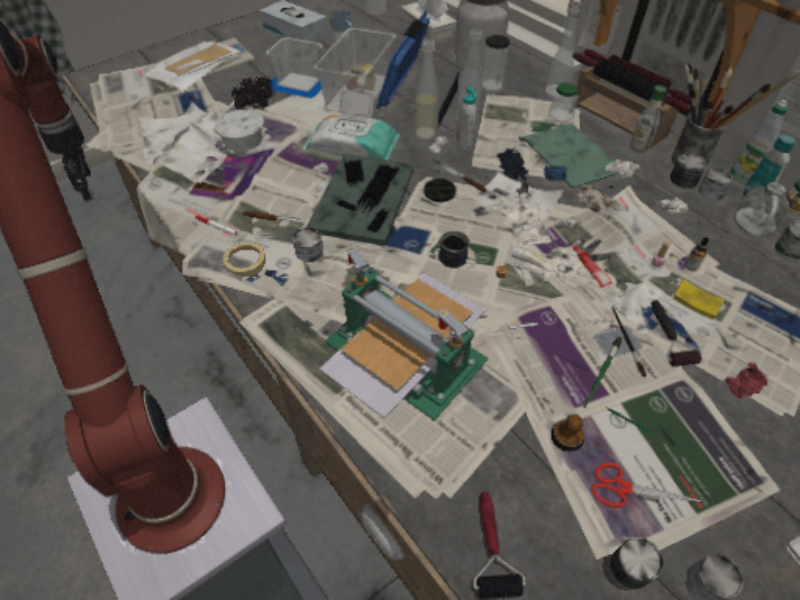

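View pics/c.png

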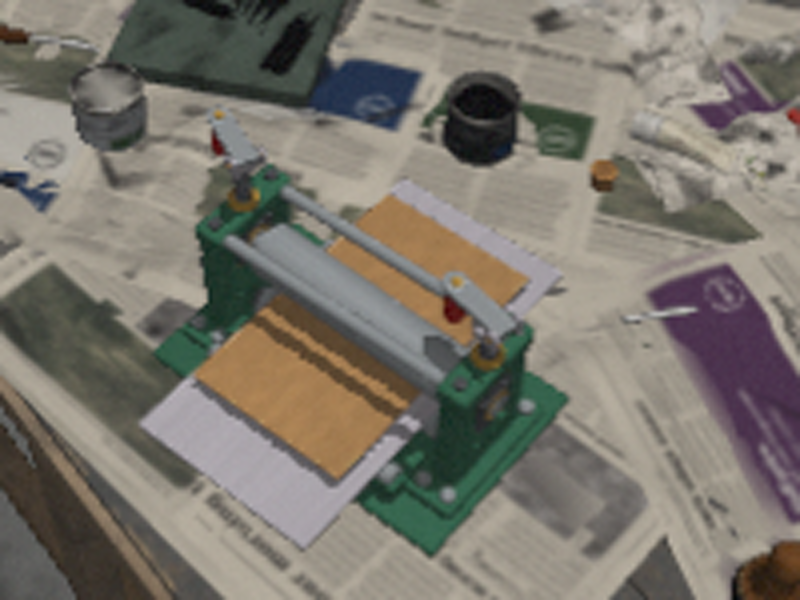

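View pics/d.png

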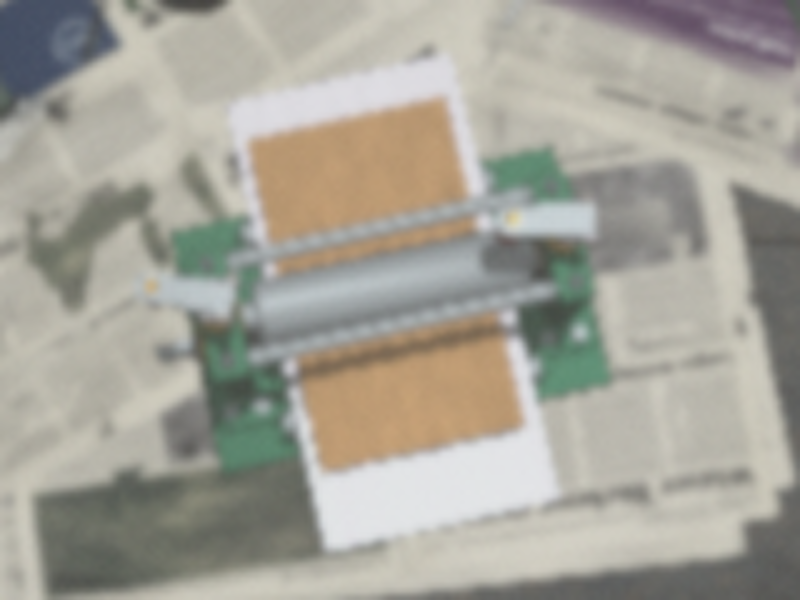

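```bash
python3 - <<'E'
from h import *
np.set_printoptions(precision=1,suppress=True)
for n in ('scene','top'):
  im=cams.camera(n).astype(float)
  # yellow/orange saturated pixels near the dots
  for c in ([(224,159),(284,201),(231,179),(292,218)] if n=='scene' else [(220,182),(293,168)]):
    x0,y0=c; w=im[y0-5:y0+6,x0-5:x0+6]; s=np.clip(w[...,0]*.5+w[...,1]*.5-w[...,2]-25,0,None)
    s*= (w[...,1]>.5*w[...,0])
    yy,xx=np.mgrid[y0-5:y0+6,x0-5:x0+6]; print(n,c,(s*xx).sum()/s.sum(),(s*yy).sum()/s.sum())
    print(s.astype(int)) 
  for m in ('fold_1',):
    for r in models.silhouettes(n,m)[:4]: print(m,np.array(r['xy']),r['score'],r['mask'].sum())
cr=lambda x,y:(170+x/4,130+y/4)
ct=lambda x,y:(190+x/5,125+y/5)
print('L',tri(cr(217,115),ct(152,287)),'R',tri(cr(457,283),ct(515,217)))
print('collarL',atz('scene',cr(243,194),152),'R',atz('scene',cr(487,350),152))
E
```

```text
scene (224, 159) 224.2748344370861 158.08278145695365
[[ 0  0  0  0  0  0  0  0  0  0  0]
 [ 0  0  0  0  0  0  0  0  0  0  0]
 [ 0  0  0  0  0  0  0  0  0  0  0]
 [ 0  0  0  0  0 11  0  0  0  0  0]
 [ 0  0  0  0  7 66 43  0  0  0  0]
 [ 0  0  0  0  0 18  5  0  0  0  0]
 [ 0  0  0  0  0  0  0  0  0  0  0]
 [ 0  0  0  0  0  0  0  0  0  0  0]
 [ 0  0  0  0  0  0  0  0  0  0  0]
 [ 0  0  0  0  0  0  0  0  0  0  0]
 [ 0  0  0  0  0  0  0  0  0  0  0]]
scene (284, 201) 283.98691460055096 198.47658402203857
[[35 38 34 34 36 38 37 38 38 35 37]
 [36 35 31 22 14 21 31 35 36 34 36]
 [34 28  0  0  0  0  0  9 35 36 35]
 [ 0  6  0  0 26 39  4  0 10 33 33]
 [ 0  0  0  0 45 61 23  0  0  9 34]
 [ 0  0  0  0  7 21  3  0  0  0 10]
 [ 0  0  0  0  0  0  0  0  0  0  0]
 [ 0  0  0  0  0  0  0  0  0  0  0]
 [26  6  0  0  0  0  0  0  0  0  0]
 [37 29  0  0  0  0  0  0  0  0  0]
 [36 32  0  0  0  0  0  0  0  0  0]]
scene (231, 179) 231.40525328330207 179.74015009380864
[[ 0  0  0  0  0  0  0  0  0  0  0]
 [ 0  0  0  0  0  0  0  0  0  0  0]
 [ 0  0  0  0  0  0  0  0  0  0  0]
 [ 0  0  0  0  0  0  0 22  9  0  0
[... 1173 characters left out ...]
]
 [ 0  0  0  0  0  0  0  0  0  0  0]]
top (293, 168) 292.22352941176473 168.34117647058824
[[ 0  0  0  0  0  0  0  0  0  0  0]
 [ 0  0  0  0  0  0  0  0  0  0  0]
 [ 0  0  0  0  0  0  0  0  0  0  0]
 [ 0  0  0  0  0  0  0  0  0  0  0]
 [ 0  0  0  0  0  0  0  0  0  0  0]
 [ 0  0  0  0 20  8  0  0  0  0  0]
 [ 0  0  0  0 13  1  0  0  0  0  0]
 [ 0  0  0  0  0  0  0  0  0  0  0]
 [ 0  0  0  0  0  0  0  0  0  0  0]
 [ 0  0  0  0  0  0  0  0  0  0  0]
 [ 0  0  0  0  0  0  0  0  0  0  0]]
fold_1 [300.2 176.7] 0.74 404
L (array([519.4, 146.6, 211.3]), np.float64(2.155135373198305)) R (array([566.9, -86.9, 197.3]), np.float64(1.1549647221497945))
collarL [517.1 111.4 152. ] R [ 569.9 -122.4  152. ]
```

```bash
python3 - <<'E'
from h import *
np.set_printoptions(precision=2,suppress=True)
a=cams.camera('scene');b=cams.camera('top')
A=cv2.resize(a[150:190,210:250,::-1],(400,400),interpolation=cv2.INTER_NEAREST)
B=cv2.resize(b[165:205,210:250,::-1],(400,400),interpolation=cv2.INTER_NEAREST)
cv2.imwrite('pics/e.png',np.hstack([A,B]))
print(tri((224.27,158.08),(219.66,181.66)),tri((284.05,198.5),(292.22,168.34)))
L=atz('scene',(230.4,178.3),152);R=atz('scene',(291.4,217.3),152);print(L,R,np.linalg.norm(L-R))
print(proj('top',[L,R,L+[0,0,52]]))
R0=cv2.Rodrigues(get_obs()['tool_rot'])[0];print(R0)
E
```

```text
(array([521.55, 149.2 , 210.92]), np.float64(1.545398943487426)) (array([566.39, -84.32, 205.01]), np.float64(3.3180993195676023))
[516.67 112.74 152.  ] [ 569.53 -121.26  152.  ] 239.89616404984346
[[232.76 186.02]
 [302.19 170.39]
 [231.32 183.28]]
[[-0.97  0.24 -0.  ]
 [ 0.24  0.97 -0.  ]
 [ 0.   -0.   -1.  ]]
```

View pics/e.png

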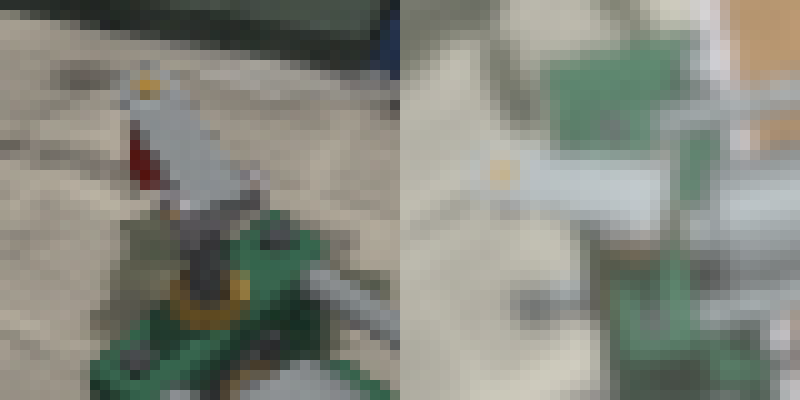

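```bash
python3 - <<'E'
from h import *
np.set_printoptions(precision=2,suppress=True)
for z in (205,209):
  d=atz('top',(219.6,181.7),z); e=atz('top',(235.5,184.4),z); print(d,e,np.linalg.norm(d-e),np.degrees(np.arctan2(*(d-e)[[1,0]])))
cs=lambda x,y:(209.5+x/10,149.5+y/10)
for z in (205,209):
  d=atz('scene',(224.27,158.08),z); e=atz('scene',cs(225,208),z); print(d,e,np.linalg.norm(d-e),np.degrees(np.arctan2(*(d-e)[[1,0]])))
# right crank check of height: scene right collar to dot
E
```

```text
[521.8  150.47 205.  ] [512.81  99.15 205.  ] 52.10120170192976 80.07159792497303
[521.06 149.95 209.  ] [512.11  98.81 209.  ] 51.915733721322994 80.07159792497302
[525.38 154.06 205.  ] [514.1   96.16 205.  ] 58.99283366557315 78.9855436309854
[523.29 150.62 209.  ] [512.08  92.99 209.  ] 58.70647228482807 78.98554363098546
```

```bash
cat >> h.py <<'E'
from scipy.spatial.transform import Rotation as Ro
def plan(pts,yaw=None,p=None,R=None,per=8):
    """pts world TCP waypoints, one per row; yaw: list of world-z turns (deg) per row"""
    o=get_obs(); p=np.array(o['tool_pos'] if p is None else p,float); R=Ro.from_rotvec(o['tool_rot']) if R is None else R
    rows=[]
    for i,q in enumerate(pts):
        d=np.round(R.inv().apply(np.array(q)-p)/60,2); assert abs(d).max()<=1,d
        w=np.zeros(3)
        if yaw is not None and yaw[i]: w=np.round(R.inv().apply([0,0,yaw[i]])/10,2)
        rows.append([float(v)+0. for v in d]+[float(v)+0. for v in w])
        p=p+R.apply(d*60); R=R*Ro.from_rotvec(np.radians(w*10))
    for k in range(0,len(rows),per): print('['+','.join('['+','.join('%g'%v for v in r)+']' for r in rows[k:k+per])+']')
    print('end',p,np.degrees(np.arctan2(*R.as_matrix()[[1,0],1])))
    return p,R
E
python3 - <<'E'
from h import *
p=np.array(get_obs()['tool_pos']); g=np.array([521.7,147.8,270])
plan([p+(g-p)*(k+1)/12 for k in range(12)],[-85.6/9]*9+[0]*3)
E
```

```text
[[-0.66,-0.53,-0.03,0,0,0.95],[-0.73,-0.42,-0.02,0,0,0.95],[-0.79,-0.29,-0.03,0,0,0.95],[-0.83,-0.15,-0.03,0,0,0.95],[-0.84,-0.02,-0.03,0,0,0.95],[-0.84,0.13,-0.02,0,0,0.95],[-0.8,0.26,-0.03,0,0,0.95],[-0.75,0.39,-0.03,0,0,0.95]]
[[-0.67,0.5,-0.03,0,0,0.95],[-0.58,0.62,-0.02,0,0,0],[-0.58,0.61,-0.03,0,0,0],[-0.59,0.61,-0.03,0,0,0]]
end [521.77382438 147.52686511 270.11063323] -9.236630268871009
```

>>> move_arm([
  [-0.66,-0.53,-0.03,0,0,0.95],
  [-0.73,-0.42,-0.02,0,0,0.95],
  [-0.79,-0.29,-0.03,0,0,0.95],
  [-0.83,-0.15,-0.03,0,0,0.95],
  [-0.84,-0.02,-0.03,0,0,0.95],
  [-0.84,0.13,-0.02,0,0,0.95],
  [-0.8,0.26,-0.03,0,0,0.95],
  [-0.75,0.39,-0.03,0,0,0.95],
], hand=0)

```text
clock: 2.5
tool_pos: [400.4, 307.8, 264.0]
tool_rot: [-2.222, -2.221, -0.002]
ft_force: [0.7, 0.9, 0.5]
grip_width: 42.7
grip_force: 0.0
```

>>> move_arm([
  [-0.67,0.5,-0.03,0,0,0.95],
  [-0.58,0.62,-0.02,0,0,0],
  [-0.58,0.61,-0.03,0,0,0],
  [-0.59,0.61,-0.03,0,0,0],
  [0,0,0,0,0,0],
  [0,0,0,0,0,0],
])

```text
clock: 3.25
tool_pos: [521.4, 148.3, 269.9]
tool_rot: [-2.392, -2.035, 0.0]
ft_force: [0.2, 0.9, 0.3]
grip_width: 43.1
grip_force: 0.0
```

```bash
python3 - <<'E'
from h import *
o=get_obs();print(o['tool_pos'],o['q'])
p=np.array(o['tool_pos']);g=np.array([521.7,147.8,204.])
plan([p+(g-p)*k/3 for k in (1,2,3)],[0,0,-0.0])
a=cams.camera('scene');cv2.imwrite('pics/f.png',cv2.resize(a[100:220,160:320,::-1],(800,600),interpolation=cv2.INTER_CUBIC))
E
```

```text
[521.36175591 148.27538643 269.93336028] [-0.61549368  0.45364367  0.44792647  1.71973577 -0.22592503  1.02006448
 -0.24870295]
[[0,0,0.37,0,0,0],[-0.01,0.01,0.36,0,0,0],[0,0,0.37,0,0,0]]
end [521.79759472 147.64886004 203.93231855] -9.210496108606252
```

View pics/f.png

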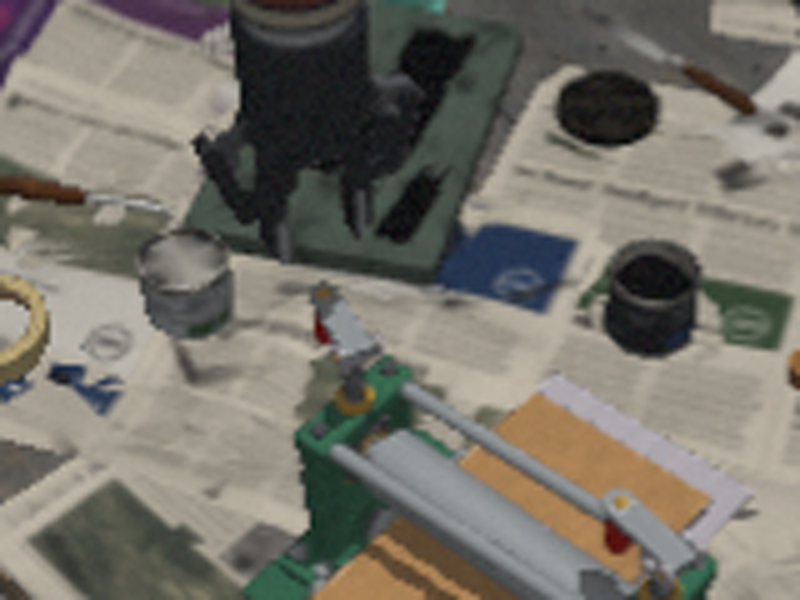

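>>> move_arm([
  [0,0,0.37,0,0,0],
  [-0.01,0.01,0.36,0,0,0],
  [0,0,0.37,0,0,0],
  [0,0,0,0,0,0],
  [0,0,0,0,0,0],
])

```text
clock: 3.92
tool_pos: [522.4, 148.0, 204.8]
tool_rot: [2.391, 2.038, 0.002]
ft_force: [-0.2, -0.4, -0.2]
grip_width: 42.8
grip_force: 0.0
```

>>> move_arm([
  [0,0,0,0,0,0],
  [0,0,0,0,0,0],
  [0,0,0,0,0,0],
  [0,0,0,0,0,0],
  [0,0,0,0,0,0],
  [0,0,0,0,0,0],
], hand=-1, newtons=20)

```text
clock: 4.68
tool_pos: [522.7, 147.4, 205.0]
tool_rot: [-2.393, -2.035, -0.003]
ft_force: [-2.2, 1.0, 5.5]
grip_width: 19.5
grip_force: 22.0
```

```bash
python3 - <<'E'
from h import *
o=get_obs();print(o['tool_pos'],o['ft_force'],o['wrist_torque'],o['grip_width'],o['grip_force'])
for n in('scene','top'):
  cams.camera(n)
  for m in ('hold_1','axis_1'): print(n,m,[(np.array(r['xy']),round(r['score'],2)) for r in models.mark_of(n,m)][:4])
a=cams.camera('scene');cv2.imwrite('pics/g.png',cv2.resize(a[120:200,190:290,::-1],(750,600),interpolation=cv2.INTER_CUBIC))
p=np.array(o['tool_pos']); u=np.array([.165,.986,0]); c=p-48*u; t=np.radians(np.arange(12,181,12)); 
plan([c+48*(np.cos(x)*u+np.sin(x)*np.array([0,0,1])) for x in t])
E
```

```text
[522.6568105  147.39947306 204.99541427] [-2.15366091  1.03434429  5.47035846] [ 0.27754471  0.25707504 -0.03163506] 19.515638359335362 21.962395794689655
scene hold_1 [(array([284. , 202.3]), 0.75), (array([227.2, 157.2]), 0.66)]
scene axis_1 [(array([293.3, 211. ]), 0.71), (array([230. , 169.5]), 0.7)]
top hold_1 [(array([297.8, 179.2]), 0.58), (array([291.3, 167.1]), 0.54)]
top axis_1 [(array([306.7, 169.3]), 0.49), (array([233.4, 184.8]), 0.4)]
[[-0.02,0,-0.17,0,0,0],[-0.05,0,-0.16,0,0,0],[-0.08,0,-0.14,0,0,0],[-0.11,0,-0.13,0,0,0],[-0.14,0,-0.09,0,0,0],[-0.15,0,-0.07,0,0,0],[-0.16,0,-0.04,0,0,0],[-0.17,0,0,0,0,0]]
[[-0.16,0,0.04,0,0,0],[-0.16,0,0.07,0,0,0],[-0.13,-0.01,0.09,0,0,0],[-0.12,0,0.13,0,0,0],[-0.08,0,0.14,0,0,0],[-0.05,0,0.16,0,0,0],[-0.02,0,0.17,0,0,0]]
end [506.64468231  52.68164575 204.83893581] -9.231301983313864
```

View pics/g.png

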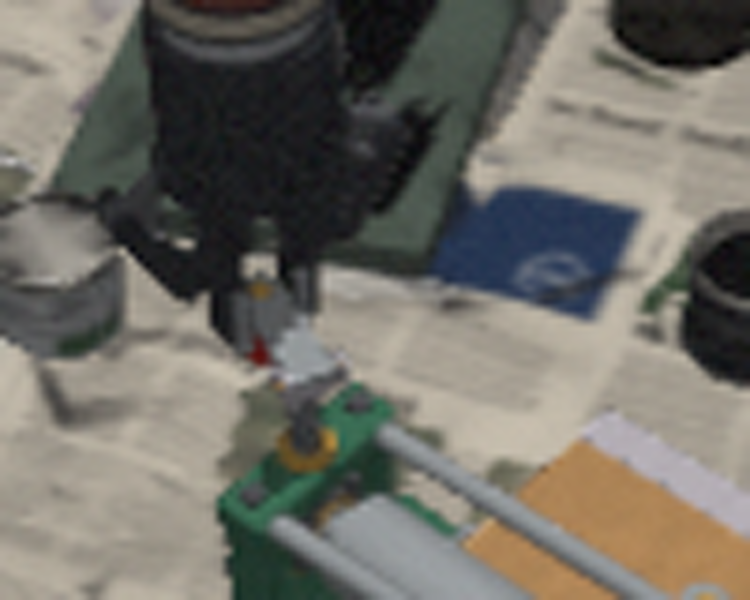

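The jaws hold the arm by its edges (opening 19.5 mm); the knob shows between them at crop (258,350). I start the arc.

>>> move_arm([
  [-0.02,0,-0.17,0,0,0],
  [-0.05,0,-0.16,0,0,0],
  [-0.08,0,-0.14,0,0,0],
  [-0.11,0,-0.13,0,0,0],
  [-0.14,0,-0.09,0,0,0],
])

```text
clock: 5.65
tool_pos: [518.3, 124.0, 246.2]
tool_rot: [-2.391, -2.035, -0.003]
ft_force: [0.4, 4.7, -2.0]
grip_width: 19.4
grip_force: 21.4
```

```bash
python3 - <<'E'
from h import *
o=get_obs();print(o['tool_pos'],o['ft_force'],o['wrist_torque'],o['grip_width'])
a=cams.camera('scene');cv2.imwrite('pics/h.png',cv2.resize(a[120:200,190:290,::-1],(750,600),interpolation=cv2.INTER_CUBIC))
E
```

```text
[518.25431071 124.0155937  246.22368691] [ 0.39140868  4.6798399  -1.95792463] [ 1.2541475 -0.0522797 -0.1331514] 19.439866294480236
```

View pics/h.png

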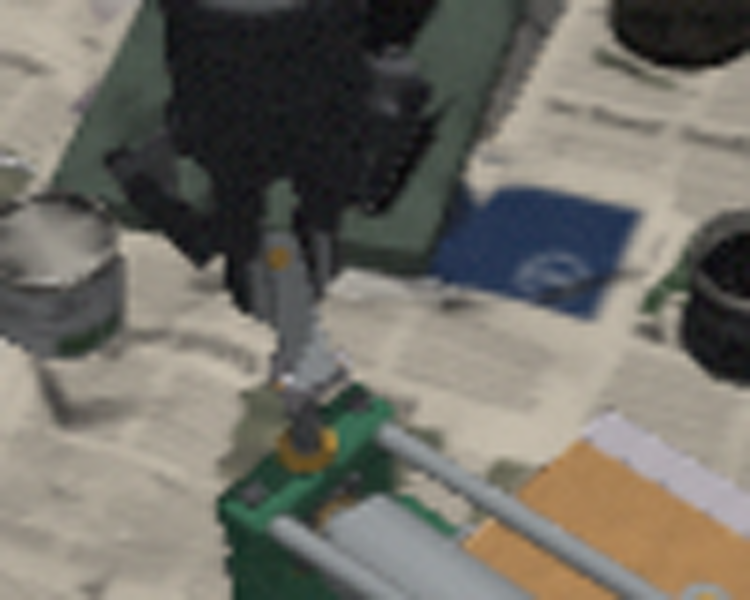

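The arm has followed to about 60° (knob pin now at crop (278,258)), with small forces. I'll continue.

>>> move_arm([
  [-0.15,0,-0.07,0,0,0],
  [-0.16,0,-0.04,0,0,0],
  [-0.17,0,0,0,0,0],
  [-0.16,0,0.04,0,0,0],
  [-0.16,0,0.07,0,0,0],
])

```text
clock: 6.32
tool_pos: [510.8, 75.3, 247.8]
tool_rot: [2.392, 2.036, 0.003]
ft_force: [-2.3, 2.2, 7.8]
grip_width: 19.5
grip_force: 22.4
```

>>> move_arm([
  [-0.13,-0.01,0.09,0,0,0],
  [-0.12,0,0.13,0,0,0],
  [-0.08,0,0.14,0,0,0],
])

```text
clock: 6.7
tool_pos: [506.2, 51.6, 225.1]
tool_rot: [2.393, 2.03, -0.006]
ft_force: [-2.7, -2.6, 3.6]
grip_width: 19.2
grip_force: 19.4
```

>>> move_arm([
  [-0.05,0,0.16,0,0,0],
  [-0.02,0,0.16,0,0,0],
  [0,0,0,0,0,0],
])

```text
clock: 7.08
tool_pos: [504.9, 46.4, 204.6]
tool_rot: [2.394, 2.028, -0.011]
ft_force: [-2.9, -4.9, 1.7]
grip_width: 19.4
grip_force: 20.3
```

```bash
python3 - <<'E'
from h import *
o=get_obs();print(o['tool_pos'],o['ft_force'],o['wrist_torque'],o['grip_width'],o['grip_force'])
a=cams.camera('scene');cv2.imwrite('pics/i.png',cv2.resize(a[120:200,190:290,::-1],(750,600),interpolation=cv2.INTER_CUBIC))
E
```

```text
[504.94914114  46.38831402 204.62067356] [-2.86343722 -4.930425    1.6642844 ] [-1.00096272  0.43162658  0.00288105] 19.39065951418912 20.342728570103645
```

View pics/i.png

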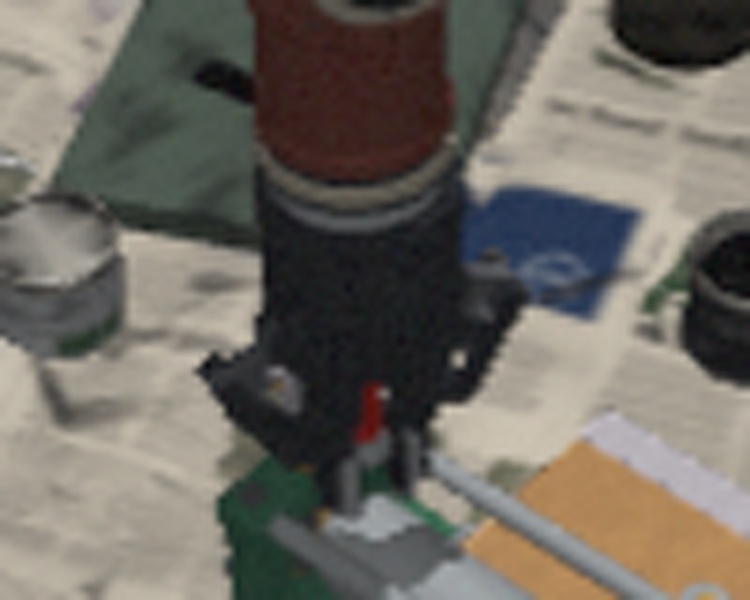

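>>> move_arm([
  [0.05,0,0.05,0,0,0],
  [0,0,0.05,0,0,0],
  [0,0,0,0,0,0],
])

```text
clock: 7.5
tool_pos: [505.0, 47.2, 198.8]
tool_rot: [2.394, 2.026, -0.014]
ft_force: [-1.8, -8.9, 0.6]
grip_width: 19.5
grip_force: 21.3
```

>>> move_arm([
  [0.05,0,0.05,0,0,0],
  [0.02,0,0.05,0,0,0],
  [0,0,0,0,0,0],
])

```text
clock: 7.88
tool_pos: [506.9, 47.5, 195.7]
tool_rot: [2.393, 2.02, -0.014]
ft_force: [-6.5, -14.5, 16.2]
grip_width: 19.7
grip_force: 23.9
```

```bash
python3 - <<'E'
from h import *
o=get_obs();print(o['tool_pos'],o['ft_force'],o['wrist_torque'],o['grip_width'],o['grip_force'])
for n in('scene','top'):
  cams.camera(n)
  for m in ('knob_1','hold_1','axis_1','pin_1'): print(n,m,[(np.array(r['xy']),round(r['score'],2)) for r in models.mark_of(n,m)][:4])
E
```

```text
[506.87488472  47.5323968  195.72870057] [ -6.54426059 -14.47748991  16.19562524] [-2.72414288  1.37211124  0.16447252] 19.65320712035032 23.93022984266281
scene knob_1 [(array([198.9, 159.9]), 0.71), (array([282.1, 207. ]), 0.67), (array([236.4, 175.6]), 0.46)]
scene hold_1 [(array([242.9, 178.2]), 0.6)]
scene axis_1 [(array([239.6, 173.6]), 0.56), (array([232. , 166.7]), 0.49), (array([292.2, 212.9]), 0.49), (array([362.6, 282.7]), 0.18)]
scene pin_1 [(array([293.7, 211.1]), 0.68), (array([285.7, 246.8]), 0.59), (array([232.6, 170.6]), 0.53)]
top knob_1 [(array([376.1, 223.1]), 0.49), (array([292.1, 170.9]), 0.44)]
top hold_1 [(array([294.9, 167. ]), 0.6)]
top axis_1 [(array([304. , 167.3]), 0.6), (array([292.4, 169.7]), 0.36)]
top pin_1 [(array([310.9, 166.4]), 0.41)]
```

>>> move_arm([
  [0,0,-0.05,0,0,0],
  [0,0,0,0,0,0],
  [0,0,0,0,0,0],
  [0,0,-0.4,0,0,0],
  [0,0,-0.8,0,0,0],
  [0,0,-0.5,0,0,0],
  [-1,0,-0.5,0,0,0],
  [-1,0,0,0,0,0],
], hand=0)

```text
clock: 9.38
tool_pos: [490.2, -55.6, 327.7]
tool_rot: [2.385, 2.038, 0.005]
ft_force: [-0.1, -2.3, 0.3]
grip_width: 42.7
grip_force: 0.0
```

```bash
python3 - <<'E'
from h import *
np.set_printoptions(precision=2,suppress=True)
o=get_obs();print(o['tool_pos'],o['ft_force'],o['grip_width'])
im={}
for n in('scene','top'):
  im[n]=cams.camera(n)
  for m in ('knob_1','hold_1','axis_1','pin_1'): print(n,m,[(np.array(r['xy']),round(r['score'],2)) for r in models.mark_of(n,m)][:4])
A=cv2.resize(im['scene'][140:200,210:260,::-1],(400,480),interpolation=cv2.INTER_CUBIC)
B=cv2.resize(im['top'][150:210,215:265,::-1],(400,480),interpolation=cv2.INTER_CUBIC)
cv2.imwrite('pics/j.png',np.hstack([A,B]))
u=np.array([.165,.986,0]);ax=np.array([515.8,112.3,0])
for z in (201,205): print(proj('scene',[ax-62*u+[0,0,z+21.5],ax-62*u+[0,0,z+36.5]]),proj('top',[ax-62*u+[0,0,z+36.5]]))
E
```

```text
[490.2  -55.63 327.68] [-0.11 -2.32  0.34] 42.745599529113896
scene knob_1 [(array([281.7, 202. ]), 0.67), (array([238.9, 172.3]), 0.46), (array([157.4, 167.8]), 0.4)]
scene hold_1 [(array([287.9, 200.8]), 0.72), (array([240.3, 180.2]), 0.65)]
scene axis_1 [(array([292.9, 208.6]), 0.66), (array([232.2, 166.9]), 0.59)]
scene pin_1 [(array([295. , 211.6]), 0.69), (array([231.8, 171.3]), 0.46)]
top knob_1 [(array([253.9, 185.7]), 0.66)]
top hold_1 [(array([249.4, 185. ]), 0.51)]
top axis_1 [(array([230.7, 183.2]), 0.73)]
top pin_1 [(array([235.1, 186.5]), 0.6)]
[[238.21 176.35]
 [238.05 172.9 ]] [[250.01 184.83]]
[[238.17 175.44]
 [238.   171.97]] [[249.96 184.61]]
```

View pics/j.png

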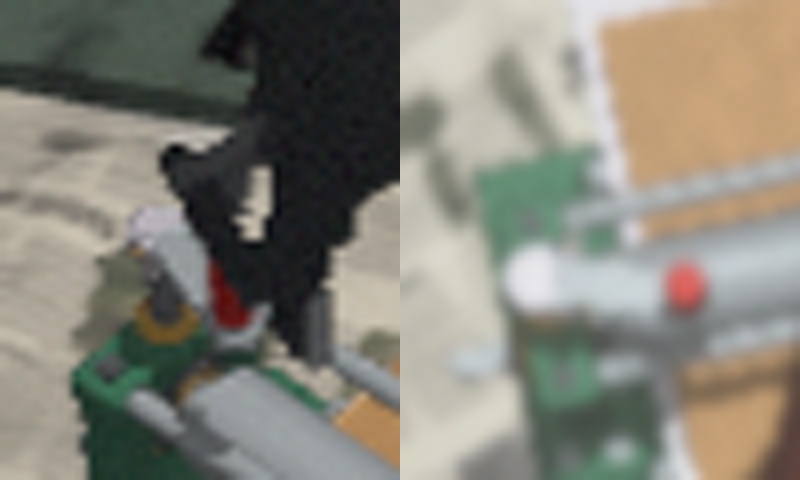

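```bash
python3 - <<'E'
from h import *
np.set_printoptions(precision=2,suppress=True)
im=cams.camera('top').astype(float); w=im[178:193,243:259]; s=np.clip(w[...,0]-w[...,1]-30,0,None)*(w[...,2]>.3*0); s*=(w[...,1]<1.3*w[...,2])
yy,xx=np.mgrid[178:193,243:259]; c=((s*xx).sum()/s.sum(),(s*yy).sum()/s.sum()); print(c,(s>0).sum())
for z in (236,240): print(atz('top',c,z))
k=atz('top',c,238)
o=get_obs();p=np.array(o['tool_pos']);print(p)
g=np.array([k[0],k[1],300]); 
p2,R2=plan([p+(g-p)*j/2 for j in(1,2)]+[[k[0],k[1],260],[k[0],k[1],230]])
E
```

```text
(np.float64(250.182173573104), np.float64(185.2752150117279)) 27
[504.42  50.7  236.  ]
[503.72  50.53 240.  ]
[488.98 -53.91 325.36]
[[0.88,-0.01,0.21,0,0,0],[0.88,-0.02,0.21,0,0,0],[0,0,0.67,0,0,0],[0,0,0.5,0,0,0]]
end [503.84  50.66 229.95] -9.096291661158842
```

>>> move_arm([
  [0.88,-0.01,0.21,0,0,0],
  [0.88,-0.02,0.21,0,0,0],
  [0,0,0,0,0,0],
  [0,0,0.67,0,0,0],
  [0,0,0.5,0,0,0],
  [0,0,0,0,0,0],
])

```text
clock: 10.68
tool_pos: [502.5, 49.0, 228.6]
tool_rot: [-2.392, -2.033, 0.007]
ft_force: [-0.2, 0.3, -0.1]
grip_width: 43.2
grip_force: 0.0
```

>>> move_arm([
  [0,0,0,0,0,0],
  [0,0,0,0,0,0],
  [0,0,0,0,0,0],
  [0,0,0,0,0,0],
  [0,0,0,0,0,0],
], hand=-1, newtons=30)

```text
clock: 11.3
tool_pos: [505.3, 48.8, 231.5]
tool_rot: [2.392, 2.033, 0.004]
ft_force: [0.7, -1.3, 7.1]
grip_width: 16.3
grip_force: 29.8
```

```bash
cat >> h.py <<'E'
def wind(cx,cy,r=62,step=15,n=8,z=0.,dz=8/24.):
    o=get_obs();p=np.array(o['tool_pos']);c=np.array([cx,cy]);a=np.arctan2(p[1]-cy,p[0]-cx)
    print(p,'ang',np.degrees(a),'r',np.hypot(*(p[:2]-c)),o['ft_force'],o['wrist_torque'],o['grip_width'],o['clock'])
    plan([[cx+r*np.cos(a-np.radians(step*k)),cy+r*np.sin(a-np.radians(step*k)),p[2]+z-dz*k*step/15] for k in range(1,n+1)])
E
python3 - <<'E'
from h import *
wind(514.8,112.0)
E
```

```text
[505.2515631   48.7767793  231.50553495] ang -98.58832572663636 r 63.9401930128813 [ 0.70948955 -1.30001434  7.09197689] [-0.33880522 -0.23593226 -0.00338514] 16.32743745143679 11.3
[[0.06,-0.27,0,0,0,0],[0.1,-0.25,0.01,0,0,0],[0.17,-0.21,0,0,0,0],[0.21,-0.17,0.01,0,0,0],[0.25,-0.11,0,0,0,0],[0.26,-0.04,0.01,0,0,0],[0.27,0.04,0.01,0,0,0],[0.25,0.1,0,0,0,0]]
end [466.53718243 150.53673093 228.9230991 ] -9.263932377185599
```

>>> move_arm([
  [0.06,-0.27,0,0,0,0],
  [0.1,-0.25,0.01,0,0,0],
  [0.17,-0.21,0,0,0,0],
  [0.21,-0.17,0.01,0,0,0],
])

```text
clock: 11.8
tool_pos: [456.2, 90.1, 229.9]
tool_rot: [2.393, 2.033, 0.003]
ft_force: [1.9, -1.3, 5.1]
grip_width: 16.7
grip_force: 29.9
```

```bash
python3 -c "
from h import *
wind(514.8,112.0)"
```

```text
[456.2215019   90.13771929 229.92515717] ang -159.53375156676003 r 62.52519298304542 [ 1.88964406 -1.28157956  5.13096972] [-0.23488853 -0.64519233 -0.01409032] 16.665615648823678 11.8
[[0.25,-0.09,0.01,0,0,0],[0.27,-0.04,0,0,0,0],[0.27,0.04,0.01,0,0,0],[0.25,0.1,0,0,0,0],[0.21,0.17,0.01,0,0,0],[0.16,0.21,0.01,0,0,0],[0.11,0.25,0,0,0,0],[0.03,0.27,0.01,0,0,0]]
end [525.11729134 173.11119634 227.10872266] -9.284464013215441
```

Works well; forces are small. On with it.

>>> move_arm([
  [0.25,-0.09,0.01,0,0,0],
  [0.27,-0.04,0,0,0,0],
  [0.27,0.04,0.01,0,0,0],
  [0.25,0.1,0,0,0,0],
  [0.21,0.17,0.01,0,0,0],
  [0.16,0.21,0.01,0,0,0],
  [0.11,0.25,0,0,0,0],
  [0.03,0.27,0.01,0,0,0],
])

```text
clock: 12.8
tool_pos: [524.6, 173.4, 226.7]
tool_rot: [-2.392, -2.035, 0.002]
ft_force: [-2.3, -2.9, 10.3]
grip_width: 16.6
grip_force: 30.2
```

```bash
python3 -c "
from h import *
wind(514.8,112.0)"
```

```text
[524.63117845 173.37225902 226.74588777] ang 80.89914872183425 r 62.154696095486216 [-2.33986178 -2.94981628 10.29562791] [-0.63744717  0.4470753  -0.01237843] 16.572746236155503 12.8
[[-0.04,0.27,0.01,0,0,0],[-0.1,0.25,0,0,0,0],[-0.16,0.21,0.01,0,0,0],[-0.22,0.17,0,0,0,0],[-0.25,0.1,0.01,0,0,0],[-0.26,0.04,0,0,0,0],[-0.27,-0.04,0.01,0,0,0],[-0.25,-0.1,0,0,0,0]]
end [563.0555131   72.93221952 224.27021187] -9.204096333030543
```

>>> move_arm([
  [-0.04,0.27,0,0,0,0],
  [-0.1,0.25,0,0,0,0],
  [-0.16,0.21,0.01,0,0,0],
  [-0.22,0.17,0,0,0,0],
  [-0.25,0.1,0.01,0,0,0],
  [-0.26,0.04,0,0,0,0],
  [-0.27,-0.04,0.01,0,0,0],
  [-0.25,-0.1,0,0,0,0],
])

```text
clock: 13.8
tool_pos: [565.6, 73.6, 225.3]
tool_rot: [2.391, 2.035, 0.009]
ft_force: [4.3, -0.6, 4.9]
grip_width: 16.4
grip_force: 29.7
```

```bash
python3 -c "
from h import *
wind(514.8,112.0)"
```

```text
[565.56563457  73.55790381 225.31722209] ang -37.134696682723145 r 63.67844543256717 [ 4.28372346 -0.64038684  4.90529039] [-0.01551704 -0.71646108  0.0124063 ] 16.388904818668788 13.8
[[-0.21,-0.18,0,0,0,0],[-0.17,-0.21,0.01,0,0,0],[-0.11,-0.24,0,0,0,0],[-0.05,-0.27,0.01,0,0,0],[0.03,-0.27,0,0,0,0],[0.09,-0.25,0,0,0,0],[0.16,-0.22,0.01,0,0,0],[0.21,-0.17,0,0,0,0]]
end [457.89550974  87.9630543  222.90146963] -9.200269116396726
```

>>> move_arm([
  [-0.21,-0.18,0,0,0,0],
  [-0.17,-0.21,0.01,0,0,0],
  [-0.11,-0.24,0,0,0,0],
  [-0.05,-0.27,0.01,0,0,0],
  [0.03,-0.27,0,0,0,0],
])

```text
clock: 14.42
tool_pos: [489.2, 53.7, 223.3]
tool_rot: [2.394, 2.034, 0.002]
ft_force: [1.9, 0.9, 1.4]
grip_width: 16.4
grip_force: 29.5
```

```bash
python3 -c "
from h import *
wind(514.8,112.0,n=4)"
```

```text
[489.20673865  53.69655554 223.29936369] ang -113.69986698760009 r 63.67343765455781 [1.9331507  0.86768781 1.37601019] [-0.02025819 -0.52561882  0.02272268] 16.399210514559233 14.425
[[0.13,-0.24,0.01,0,0,0],[0.16,-0.22,0,0,0,0],[0.21,-0.17,0.01,0,0,0],[0.25,-0.1,0,0,0,0]]
end [453.25972913 105.18609026 222.0663509 ] -9.303829339471159
```

>>> move_arm([
  [0.13,-0.24,0.01,0,0,0],
  [0.16,-0.22,0,0,0,0],
  [0.21,-0.17,0.01,0,0,0],
  [0.25,-0.1,0,0,0,0],
])

```text
clock: 14.92
tool_pos: [453.1, 106.3, 221.9]
tool_rot: [2.392, 2.035, 0.001]
ft_force: [2.9, -2.2, 0.0]
grip_width: 16.6
grip_force: 29.5
```

```bash
python3 -c "
from h import *
wind(514.8,112.0,n=4)"
```

```text
[453.09756891 106.293674   221.85039495] ang -174.71623668797037 r 61.965733745146416 [ 2.88063844 -2.24450932  0.03146209] [-0.36435162 -1.05856481  0.0364521 ] 16.607281223961067 14.925
[[0.27,-0.03,0.01,0,0,0],[0.26,0.03,0,0,0,0],[0.25,0.11,0.01,0,0,0],[0.22,0.17,0,0,0,0]]
end [479.2980897  162.82553408 220.68355887] -9.222763472932069
```

>>> move_arm([
  [0.27,-0.03,0.01,0,0,0],
  [0.26,0.03,0,0,0,0],
  [0.25,0.11,0.01,0,0,0],
])

```text
clock: 15.3
tool_pos: [467.2, 150.7, 220.5]
tool_rot: [2.393, 2.035, -0.002]
ft_force: [2.8, -3.7, 4.0]
grip_width: 16.5
grip_force: 29.9
```

```bash
python3 -c "
from h import *
wind(514.8,112.0,n=3)"
```

```text
[467.18773431 150.73921005 220.53912791] ang 140.86684353960564 r 61.38122057420672 [ 2.75558562 -3.72842436  3.98921703] [-0.90149386 -0.57522143 -0.04699129] 16.488831144036617 15.3
[[0.22,0.15,0.01,0,0,0],[0.16,0.22,0,0,0,0],[0.11,0.25,0.01,0,0,0]]
end [508.62219844 173.78764733 219.27630522] -9.233760951261525
```

>>> move_arm([
  [0.22,0.15,0.01,0,0,0],
  [0.16,0.22,0,0,0,0],
  [0.11,0.25,0.01,0,0,0],
])

```text
clock: 15.68
tool_pos: [507.9, 173.5, 219.2]
tool_rot: [-2.392, -2.034, 0.006]
ft_force: [-1.6, -4.1, 6.6]
grip_width: 16.4
grip_force: 30.0
```

```bash
python3 -c "
from h import *
wind(514.8,112.0,n=3)"
```

```text
[507.88749511 173.5004725  219.24275162] ang 96.41299233990674 r 61.88772771012049 [-1.59040428 -4.13332499  6.59735658] [-1.02720615  0.20046107  0.02619138] 16.38741579598225 15.675
[[0.04,0.27,0,0,0,0],[-0.03,0.26,0.01,0,0,0],[-0.1,0.25,0,0,0,0]]
end [553.21209284 160.66098198 218.47572942] -9.232891476896603
```

>>> move_arm([
  [0.04,0.27,0,0,0,0],
  [-0.03,0.26,0.01,0,0,0],
])

```text
clock: 15.92
tool_pos: [538.8, 169.6, 218.6]
tool_rot: [-2.389, -2.033, 0.006]
ft_force: [-2.7, -2.2, 7.2]
grip_width: 16.3
grip_force: 30.1
```

```bash
python3 -c "
from h import *
wind(514.8,112.0,n=3)"
```

```text
[538.75512305 169.62948086 218.60466286] ang 67.42857499565652 r 62.4099750419073 [-2.67064101 -2.216281    7.22069302] [-0.58426202  0.57655833  0.08279491] 16.300413017461647 15.925
[[-0.1,0.25,0,0,0,0],[-0.16,0.22,0.01,0,0,0],[-0.21,0.17,0,0,0,0]]
end [572.14522631 135.64990149 217.79893915] -9.20566636040556
```

>>> move_arm([
  [-0.1,0.25,0,0,0,0],
  [-0.16,0.22,0.01,0,0,0],
])

```text
clock: 16.18
tool_pos: [564.1, 151.2, 218.1]
tool_rot: [-2.387, -2.034, 0.003]
ft_force: [-2.5, -0.7, 8.8]
grip_width: 16.4
grip_force: 30.2
```

```bash
python3 -c "
from h import *
wind(514.8,112.0,n=3)"
```

```text
[564.08986983 151.21371835 218.1362291 ] ang 38.50483070720221 r 62.9857680319799 [-2.45097825 -0.68308414  8.8409808 ] [-0.01374726  0.64504401  0.00456167] 16.4185081607822 16.175
[[-0.22,0.16,0,0,0,0],[-0.24,0.12,0.01,0,0,0],[-0.27,0.05,0,0,0,0]]
end [576.676265   104.8266679  217.32124045] -9.140872176003837
```

>>> move_arm([
  [-0.22,0.16,0,0,0,0],
  [-0.24,0.12,0.01,0,0,0],
])

```text
clock: 16.42
tool_pos: [577.4, 122.3, 217.8]
tool_rot: [-2.387, -2.034, -0.003]
ft_force: [-0.4, 3.6, 8.1]
grip_width: 16.2
grip_force: 30.3
```

```bash
python3 -c "
from h import *
wind(514.8,112.0,n=3)"
```

```text
[577.40927362 122.34272357 217.83919428] ang 9.38024760931665 r 63.45780546625815 [-0.35929101  3.63223405  8.10073763] [1.11148099e+00 4.32016052e-01 2.77335864e-04] 16.244776836219582 16.425
[[-0.27,0.03,0,0,0,0],[-0.27,-0.02,0.01,0,0,0],[-0.26,-0.09,0,0,0,0]]
end [565.05803658  75.71487788 217.00796038] -9.122684152474958
```

>>> move_arm([
  [-0.18,0.02,0,0,0,0],
  [-0.18,0,0,0,0,0],
])

```text
clock: 16.68
tool_pos: [576.4, 115.1, 218.6]
tool_rot: [-2.369, -2.036, -0.03]
ft_force: [3.4, 24.9, 6.5]
grip_width: 16.8
grip_force: 30.1
```

```bash
python3 -c "
from h import *
wind(514.8,112.0,n=3,step=10)"
```

```text
[576.40856772 115.13362538 218.585061  ] ang 2.911752754769368 r 61.688209772900336 [ 3.35823638 24.94696864  6.50323635] [ 5.42875218 -0.69719794  0.07028093] 16.77830045133268 16.675
[[-0.18,0.03,0,0,0,0],[-0.18,-0.02,0,0,0,0],[-0.17,-0.04,0,0,0,0]]
end [569.84802228  83.97703113 217.74489551] -8.64829618649117
```

Hard stop felt (25 N tangentially). Relax, let go, and rise clear.

>>> move_arm([
  [0.12,0,0,0,0,0],
  [0,0,0,0,0,0],
])

```text
clock: 16.92
tool_pos: [576.7, 118.3, 218.2]
tool_rot: [-2.373, -2.038, -0.019]
ft_force: [1.3, 14.8, 6.6]
grip_width: 16.6
grip_force: 30.4
```

>>> move_arm([
  [0,0,0,0,0,0],
  [0,0,0,0,0,0],
  [0,0,0,0,0,0],
  [0,0,-0.5,0,0,0],
  [0,0,-1,0,0,0],
  [0,0,-0.5,0,0,0],
  [-0.6,0.6,-0.5,0,0,0],
  [-0.6,0.6,0,0,0,0],
], hand=0)

```text
clock: 17.92
tool_pos: [637.2, 20.9, 370.8]
tool_rot: [2.389, 2.035, 0.007]
ft_force: [-0.4, -0.6, 0.9]
grip_width: 43.0
grip_force: 0.0
```

```bash
python3 - <<'E'
from h import *
o=get_obs();print(o['tool_pos'],o['ft_force'],o['grip_width'])
b=cams.camera('top');a=cams.camera('scene')
A=cv2.resize(a[140:240,210:310,::-1],(400,400),interpolation=cv2.INTER_CUBIC)
B=cv2.resize(b[140:240,210:310,::-1],(400,400),interpolation=cv2.INTER_CUBIC)
cv2.imwrite('pics/k.png',np.hstack([A,B]))
E
```

```text
[637.16862288  20.94225936 370.8059649 ] [-0.42391596 -0.55484239  0.89388718] 42.98823977290705
```

View pics/k.png

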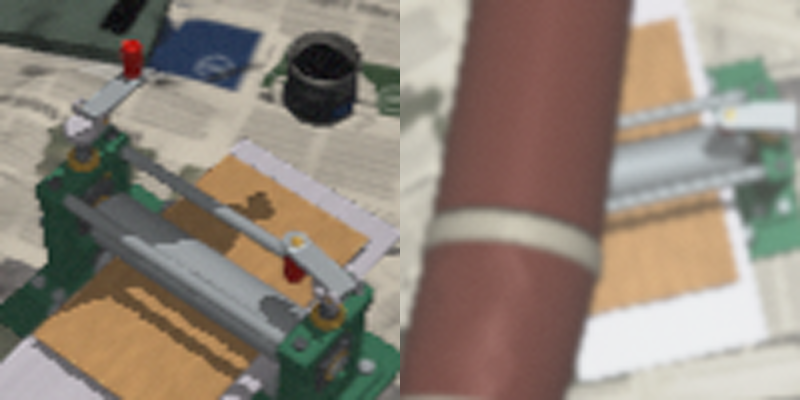

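The crank is folded out with its knob up (crop (132,58)). The left hub sits down on its collar, the roller is level, and the right crank is unchanged.

```bash
python3 -c "
from h import *
print(robot.sign_off())"
```

```text
the job is handed in; nothing more can be done
None
```

The raised left end's crank is folded out with its knob up and wound about 1.7 turns clockwise to its hard stop; the roller now looks level, the other crank is unmoved, and the job is handed in at about 18 s (no verdict was returned).

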